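Open a locked centrifuge with its emergency release rod

ROBOT

A 6-joint arm with a two-finger parallel gripper is mounted at the origin on a cart in front of the work surface, level with it; the furniture and walls round the work are solid. World frame = base frame: x ahead of the robot, y to its left, z up, the work surface at z = 0. Lengths are in m, angles in rad, forces in N, time in s.
With the tool pointing down it reaches from about 0.325 to 0.9 m from the base axis. Payload 6.1 kg.
Tool frame: the origin (TCP) lies midway between the tips of the shut fingers; the grasp point (between the pads) lies bot.grasp_offset behind it (bot.grasp_offset is the distance from the TCP to the grasp point, in m); y points along the fingers, z is the direction in which the jaws open and shut, and the axes are right-handed (so a half turn about y gives the same grasp; the last joint's range is limited). The gripper opens to 87 mm and grips with 3 to 60 N. Pads are 19 mm wide; open, the fingers measure 117 mm over their backs; the gripper's body (75 mm by 190 mm) begins 51 mm behind the grasp point.
Start: joints at [-1.385, 0.22, 1.526, -0, 1.395, -0.126], TCP at [0.192, -0.595, 0.223] pointing down, gripper open.
Joint ranges: [-2.98, 2.98], [-0.91, 2.08], [0.09, 2.57], [-1.24, 4.39], [0.2, 2.65], [-2.68, 2.68]. Speed limits (rad/s): [2.57, 2.57, 3.01, 3.14, 3.14, 3.14].

INTERFACE

Orientations are given as a unit quaternion [w, x, y, z].
In Python, from cell import sensors, eyes, hand_in, bot gives the robot as it stands. The module is installed in compiled form; this text tells all that it offers.
- The arm moves only by the tool play_rows, never from a script. Its argument "series" is a list of rows, each a list of 4 numbers: the shift along the tool's x, y, z in m, then the turn about the tool's y in degrees. In form: [[dx, dy, dz, turn], ...]. A call has 1 to 5 rows; each row shifts and turns the commanded pose from where the row before left it, along the tool's axes as they then stand; what a row does not reach is not made up. A row lasts 1/12 s, in which the tool goes at most 41.7 mm and 7.16 degrees, less where a joint would pass 70% of its speed; a pose out of reach is approached as far as the arm can. A call with a gripper value outside its range is refused whole. "grip" is the opening, from 0 (shut) to 1 (fully open), set as the call begins (left out, the last holds). The fingers move at their own pace and stop on an object; the grip force is fixed at half the most. Time passes only in rows, so rows that do not move let the fingers close. It gives the time, the measured TCP pose, the force and the opening at its end, in the units of the state.
- sensors.sense(): the state, without advancing time (a new reading comes with each control period).
- eyes.grab_frame(name): name is "scene" or "top"; returns a dict with "image" (480x640x3 uint8, blue, green, red), "fx", "fy", "cx", "cy" (pixels), "rvec" (rotation vector, rad) and "tvec" (3), from world to camera coordinates, as OpenCV has them. Camera axes: x right, y down, z forward; pixel columns grow to the right and rows downward; lengths in m; the calibration is good to about 2 mm. A picture is of the moment at which its call begins. There is no depth.
- hand_in(): hands the job in, once; it reports no verdict.
Trained networks look in the newest picture that a camera, given by its name, has taken for a name from the list of things; names that differ only in an ending like _2 or _b are one class to them, and where a whole thing is asked for, a point or a joint stands for the part that bears it (a point fixed in the world has none). Each returns a list of dicts, best first, with "conf" (0 to 1); they miss things now and then, are a little off and sometimes report something else, mostly with a low value. They report only what shows in the picture. A call takes as long as a camera call. They do not tell look-alikes from the thing itself.
- eyes.cut_out(camera, name): "pixels" (480x640 bool, what is visible of it) and "point" ([column, row] in pixels, amid what is visible of it).
The state is a dict: "time": time; "joint_positions": joint angles; "joint_vel": joint speeds; "joint_efforts": joint torques, N m; "tcp_pos": TCP position; "eef_rot": TCP orientation; "force": force on the tool from outside, world axes, zero at the start; "wrist_torque": the same for the moment, N m; "finger_gap": opening from 0.0 (shut) to 1.0 (fully open).
Only numpy, scipy, OpenCV 4.12 (cv2) and the standard library are available. Lean on these libraries where they do the work, as an engineer would, in place of code of your own. Each camera call takes 0.05 s, during which the arm holds its last target.

TASK

The bench centrifuge has lost power and its lid is locked. Take the orange-handled release rod from its blue stand, push it down through the narrow slot in the front deck and feel for the hidden spring tab below; press the tab gently until the lid springs up by itself, never loading the centrifuge with more than 25 N. Then put the rod back upright and fully home in its stand and leave the other things where they are.

Things in the scene. Friction and masses are not known exactly. Their poses are not given: they have to be found in the camera images.
- centrifuge: White bench centrifuge, 210 (x) x 170 (y) x 95 mm high, fixed to the worktop. Origin: centre of its underside; x runs from its front (robot side) to its back, z up. The front 70 mm of its top is a flat deck; behind it lies the grey lid (131 mm long, 166 mm wide, hinged at the back). Nothing stands above it.
- slot (a point): Middle of the release slot, at deck height (95 mm above the worktop), 72 mm in front of the centrifuge's centre, outlined in orange; axes as the centrifuge. The slot is 40 mm long along y and 9 mm wide along x, through a deck 10 mm thick, with a 1.5 mm chamfer. Beside the hidden tab there is empty space down to a hard floor 55 mm below the deck.
- slot_left (a point): The slot's end at +y (20 mm from its middle). Out of sight below the slot sits a spring tab, 14 mm long in y, 12 mm wide in x, centred under the slot in x; its middle lies anywhere up to 10 mm either side of the slot's middle along y, and its top anywhere from 16 to 40 mm below the deck (differs from start to start, not reported).
- slot_right (a point): The slot's end at -y (20 mm from its middle). How the tab feels: it moves straight down; about 4 N to start it, about 7 N after 5 mm, where the lid is let go, about 9 N after 7.5 mm, where it meets a hard stop. It springs back when let go; the lid stays open. Caught only by its rounded edge, the rod can slide off beside it.
- lid (a joint): Lid angle in rad: 0 shut and locked; when the tab is pressed far enough a spring swings it up within about 1 s to its stop at 0.55, where it stays. Its front edge then stands about 165 mm above the worktop, so lift the rod clear of it before moving away; it moves up and back, away from the slot.
- lid_front (a point): Middle of the lid's upper front edge (37 mm behind the slot's middle when shut).
- rod: Release rod, 104 mm long, 50 g, standing upright in its stand. Origin at its lower tip, z along it towards the handle. Steel shaft 6 mm in diameter from 0 to 60 mm; black collar 20 mm in diameter from 60 to 64 mm; square orange handle, 14 x 14 mm (sides along the rod's x and y), from 64 to 104 mm.
- rod_tip (a point): Lower tip of the rod (the body's origin).
- rod_grip (a point): Point on the rod's axis in the handle, 86 mm above the tip; good place to grip.
- stand: Blue stand for the rod, fixed: block 44 x 44 mm, 66 mm high, on a black rubber foot 70 x 70 x 6 mm. Origin: centre of its underside; z up.
- stand_hole (a point): Mouth of the stand's hole, centre of its top, 66 mm above the worktop: 9 mm in diameter with a 2 mm chamfer, 60 mm deep. When the rod is home its collar rests on the top, its tip 60 mm below this point.
- tape_roll: Bystander: roll of beige tape, 65 mm in diameter, 24 mm high, lying flat; origin at the centre of its underside.
- vial_0: Bystander: small glass vial, 24 mm in diameter, 54 mm high; origin at the centre of its underside.
- vial_1: Bystander: small glass vial, 24 mm in diameter, 54 mm high; origin at the centre of its underside.
- beaker_1: Bystander: small beaker, about 60 mm wide and 66 mm high; origin at the centre of its underside.
- petri_0: Bystander: petri dish, 62 mm in diameter, 14 mm high; origin at the centre of its underside.
There are look-alikes about, which are no part of the job. Of the things that look like the stand, take the one that is nearest to the robot's base at the start.

How it is judged:
By the outcome, as a careful person would: the job done as asked, in the order asked, and still so for the second after the job is handed in, with the robot touching nothing.
It also fails if it takes over 69 s, if anything falls off the work surface, if the arm or the gripper's body presses on something with over 40 N, if the wrist force passes 120 N, or if a joint passes its speed limit or range.

## Working session

There is one attempt and no reset: what is moved stays moved. The work goes in short steps, Python scripts to look and compute and a tool call to move; the robot and the scene stay as the last step left them, time stands still between calls to the robot, and variables do not carry over. Pictures are saved under pics/ and viewed, and the job is handed in when it is done.

Besides the shell and the picture viewer there is one more tool, called after ">>>" by a JSON object that holds its "op" and its "data". play_rows: Moves the arm, as the interface text tells. Its arguments: {"type":"object","properties":{"series":{"type":"array"},"grip":{"type":"number"}},"required":["series"]}

```bash
mkdir -p pics; ls; cat > h.py <<'E'
import numpy as np, cv2
from cell import sensors, eyes, hand_in, bot
def P(f):
    R=cv2.Rodrigues(np.array(f["rvec"],float))[0]; t=np.array(f["tvec"],float).reshape(3)
    return R,t
def px2w(f,uv,z):
    R,t=P(f); d=R.T@np.array([(uv[0]-f["cx"])/f["fx"],(uv[1]-f["cy"])/f["fy"],1.0]); c=-R.T@t
    return c+d*(z-c[2])/d[2]
def w2px(f,p):
    R,t=P(f); q=R@np.array(p,float)+t
    return np.array([f["fx"]*q[0]/q[2]+f["cx"],f["fy"]*q[1]/q[2]+f["cy"]])
def tri(f1,u1,f2,u2):
    A=[];b=[]
    for f,u in((f1,u1),(f2,u2)):
        R,t=P(f)
        x=(u[0]-f["cx"])/f["fx"];y=(u[1]-f["cy"])/f["fy"]
        A+= [R[0]-x*R[2],R[1]-y*R[2]]; b+=[x*t[2]-t[0],y*t[2]-t[1]]
    return np.linalg.lstsq(np.array(A),np.array(b),rcond=None)[0]
E
python3 - <<'E'
from h import *
s=sensors.sense(); print(s, bot.grasp_offset)
for n in("scene","top"):
    f=eyes.grab_frame(n); cv2.imwrite(f"pics/{n}0.png",f["image"]); R,t=P(f); print(n,f["fx"],f["cx"],f["cy"],(-R.T@t).round(3))
    for k in("stand","rod","centrifuge","slot","lid","rod_grip"):
        try:
            for r in eyes.cut_out(n,k): print(n,k,round(r["conf"],2),r["point"],r["pixels"].sum(), px2w(f,r["point"],0.07)[:2].round(3))
        except Exception as e: print(k,e)
E
```

```text
pics
{'time': 0.0, 'joint_positions': array([-1.38513772e+00,  2.21219987e-01,  1.52761878e+00,  1.02818431e-05,
        1.39467419e+00, -1.26125757e-01]), 'joint_vel': array([-9.43359007e-05,  1.92508553e-03,  7.94197098e-04, -6.71497625e-04,
       -1.36637123e-03,  9.97269608e-05]), 'joint_efforts': array([-4.34953408e-04, -4.94617188e+01, -3.87375319e+01,  6.98206737e-02,
        5.74144931e-02, -1.65558699e-04]), 'tcp_pos': array([ 0.19159327, -0.59426269,  0.22143699]), 'eef_rot': array([ 0.10976916, -0.10980242,  0.6992105 , -0.69785302]), 'force': array([-0.92166728, -0.7311148 , -1.03077946]), 'wrist_torque': array([ 0.02195263, -0.0036468 , -0.01267519]), 'finger_gap': 1.0019447844192733} 0.0187
scene 534.7933718864994 316.2849518557607 239.93090254759184 [-0.522  0.766  0.721]
scene stand 0.74 [143.3, 354.0] 1279 [0.334 0.615]
scene stand 0.7 [267.4, 284.4] 784 [0.417 0.304]
scene centrifuge 0.78 [346.0, 238.1] 4672 [0.501 0.022]
scene centrifuge 0.51 [266.5, 286.9] 861 [0.409 0.311]
scene slot 0.83 [345.2, 236.5] 4855 [0.51  0.018]
scene lid 0.58 [334.8, 219.3] 1356 [ 0.615 -0.021]
scene rod_grip 0.7 [344.7, 238.2] 4731 [0.503 0.025]
scene rod_grip 0.67 [265.4, 261.2] 117 [0.515 0.257]
top 494.6461321885937 324.9385786897681 240.80524007013094 [0.156 0.241 1.571]
top stand 0.94 [275.2, 277.1] 415 [0.488 0.274]
top stand 0.81 [185.1, 338.8] 527 [0.414 0.589]
top stand 0.7 [350.9, 233.8] 3788 [0.528 0.004]
top rod 0.42 [277.2, 273.6] 42 [0.496 0.265]
top centrifuge 0.86 [350.3, 230.9] 3798 [0.538 0.002]
top centrifuge 0.51 [348.8, 221.9] 2129 [ 0.567 -0.005]
top slot 0.86 [353.9, 232.5] 3765 [ 0.529 -0.007]
top lid 0.92 [345.4, 218.3] 2205 [0.582 0.   ]
top rod_grip 0.36 [275.0, 275.0] 15 [0.495 0.272]
```

View pics/scene0.png

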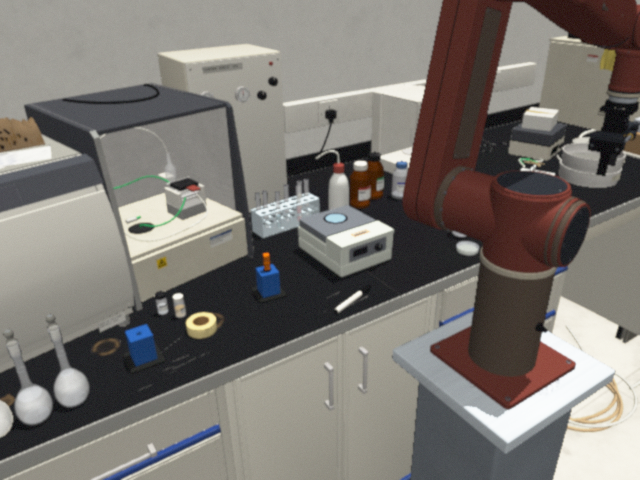

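View pics/top0.png

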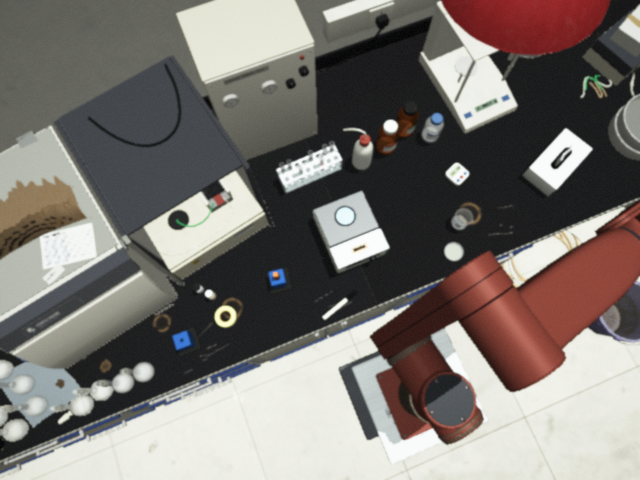

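```bash
python3 - <<'E'
import cv2
a=cv2.imread('pics/scene0.png');b=cv2.imread('pics/top0.png')
cv2.imwrite('pics/c1.png',cv2.resize(a[215:375,100:300],None,fx=4,fy=3.75,interpolation=cv2.INTER_CUBIC)[:600])
cv2.imwrite('pics/c2.png',cv2.resize(b[190:310,240:400],None,fx=5,fy=5,interpolation=cv2.INTER_CUBIC))
cv2.imwrite('pics/c3.png',cv2.resize(a[175:295,270:430],None,fx=5,fy=5,interpolation=cv2.INTER_CUBIC))
E
```

```text
(no output)
```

View crops.

Two stands are visible. The first is at top (277,277) / scene (267,284), holds the rod and lies about 0.56 m from the base. The second is at top (182,340) / scene (142,345), empty and about 0.72 m away. The first fits, being nearer and holding the rod. I'll confirm it in enlarged crops.

View pics/c1.png

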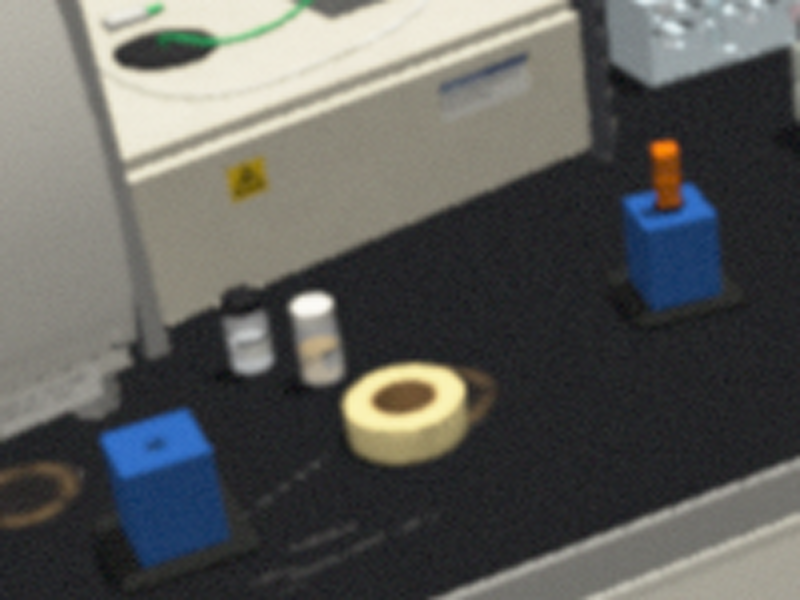

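View pics/c2.png

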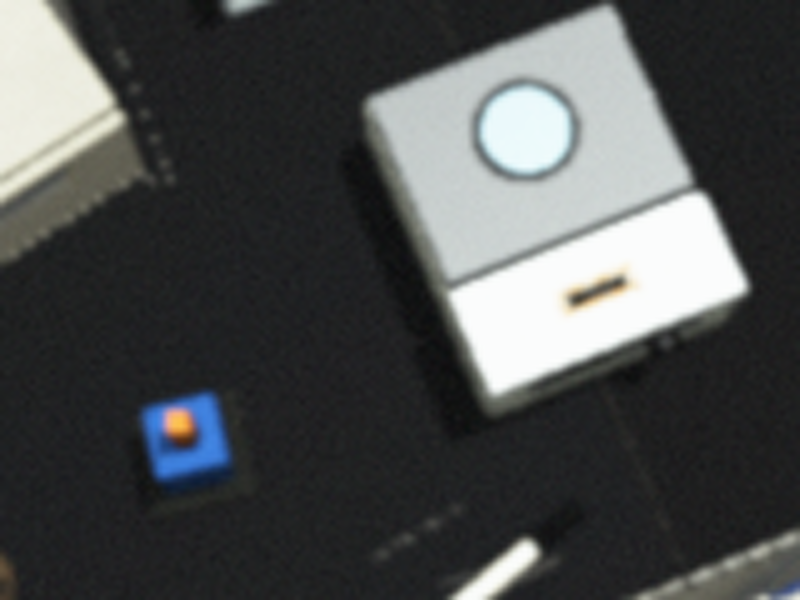

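View pics/c3.png

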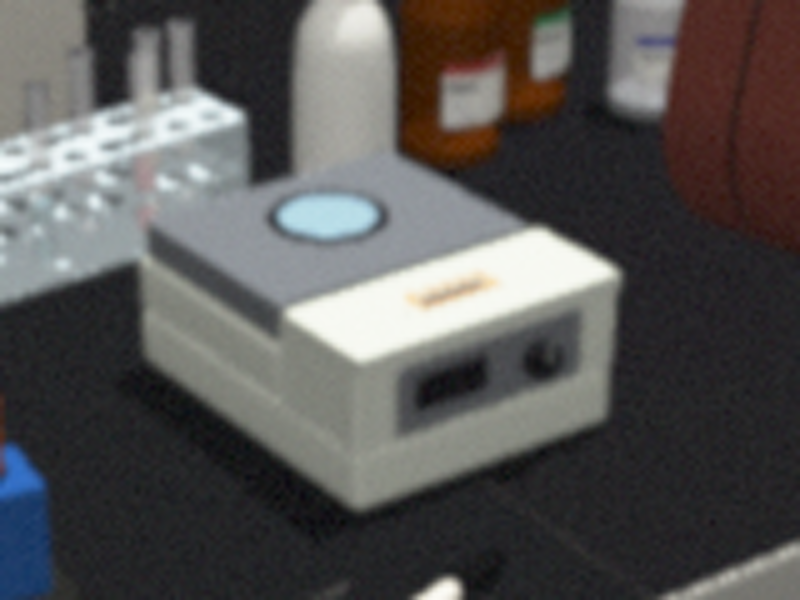

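```bash
cat >> h.py <<'E'
from scipy.optimize import minimize
def box(cx,cy,yaw,x0,x1,y0,y1,z0,z1):
    c,s=np.cos(yaw),np.sin(yaw)
    return [(cx+c*x-s*y,cy+s*x+c*y,z) for x in(x0,x1) for y in(y0,y1) for z in(z0,z1)]
def rend(f,parts,shape=(480,640),roi=None,S=8):
    u0,v0,u1,v1=roi; im=np.zeros(((v1-v0)*S,(u1-u0)*S),np.uint8)
    for pts in parts:
        q=np.array([w2px(f,p) for p in pts]); q=(q+0.5-[u0,v0])*S-0.5
        h=cv2.convexHull(q.astype(np.float32))
        cv2.fillConvexPoly(im,np.round(h*16).astype(np.int32),255,shift=4)
    m=cv2.resize(im,(u1-u0,v1-v0),interpolation=cv2.INTER_AREA).astype(float)/255
    return cv2.GaussianBlur(m,(0,0),0.7)
def fit(views,model,p0,step):
    # views: list (f,softmask,roi)
    def cost(p):
        return sum(((rend(f,model(p),roi=roi)-m)**2).sum() for f,m,roi in views)
    p0=np.array(p0,float); sim=[p0]+[p0+np.eye(len(p0))[i]*step[i] for i in range(len(p0))]
    r=minimize(cost,p0,method='Nelder-Mead',options=dict(initial_simplex=np.array(sim),xatol=1e-4,fatol=1e-3,maxiter=400))
    return r.x,r.fun
E
cat > m1.py <<'E'
from h import *
import sys
F={n:eyes.grab_frame(n) for n in("scene","top")}
import pickle; pickle.dump(F,open('f0.pkl','wb'))
def sm(f,roi,fn):
    u0,v0,u1,v1=roi; I=f["image"][v0:v1,u0:u1].astype(float); return np.clip(fn(I[...,0],I[...,1],I[...,2]),0,1)
blue=lambda b,g,r: (b-r-20)/120
orange=lambda b,g,r:(r-b-20)/150
rs={"scene":(245,245,295,305),"top":(258,258,298,298)}
for nm,fn,mod in(("blue",blue,lambda p:[box(p[0],p[1],p[2],-.022,.022,-.022,.022,.006,.066)]),
  ("orange",orange,lambda p:[box(p[0],p[1],p[2],-.007,.007,-.007,.007,.070,.110)])):
    for sel in(["scene"],["top"],["scene","top"]):
        V=[]
        for n in sel:
            m=sm(F[n],rs[n],fn)
            if nm=="blue": m=np.maximum(m,sm(F[n],rs[n],orange)*0)
            V.append((F[n],m/np.percentile(m,99.5),rs[n]))
        print(nm,sel,*fit(V,mod,[.488,.274,.35],[.01,.01,.2]))
E
python3 m1.py
python3 - <<'E'
import pickle;from h import *
F=pickle.load(open('f0.pkl','rb'))
t=F['top']
for uv in((359.4,248),(359.4-6,249.5),(359.4+6,246.2),(240+450/5,190+285/5),(240+700/5,190+187/5),(240+490/5,190+397/5),(240+748/5,190+288/5)): print(uv,px2w(t,uv,.095))
s=F['scene']
for uv in((270+452/5,175+292/5),(270+360/5,175+360/5),(270+620/5,175+270/5)): print(uv,px2w(s,uv,.095))
E
```

```text
blue ['scene'] [0.48367842 0.26883445 1.20145142] 157.54309654557264
blue ['top'] [ 0.4925551   0.27017892 -0.17469346] 63.170920347486444
blue ['scene', 'top'] [0.48936384 0.26855661 1.25432106] 248.23252321756047
orange ['scene'] [0.48535996 0.26909865 1.11281473] 11.075074885950219
orange ['top'] [0.49048229 0.27025781 0.36834508] 7.329941868577006
orange ['scene', 'top'] [0.48721568 0.26889114 1.11986866] 22.356322599304843
(359.4, 248) [0.4704734  0.00118728 0.095     ]
(353.4, 249.5) [0.47303209 0.0201776  0.095     ]
(365.4, 246.2) [ 0.46878916 -0.01821235  0.095     ]
(330.0, 247.0) [0.50748715 0.08393079 0.095     ]
(380.0, 227.4) [ 0.50732415 -0.08434403  0.095     ]
(338.0, 269.4) [0.43306378 0.08801575 0.095     ]
(389.6, 247.6) [ 0.43664967 -0.08554984  0.095     ]
(360.4, 233.4) [0.4619867  0.00435646 0.095     ]
(342.0, 247.0) [0.42859427 0.08670266 0.095     ]
(394.0, 229.0) [ 0.43159682 -0.08317136  0.095     ]
```

```bash
cat > m2.py <<'E'
from h import *
import pickle; F=pickle.load(open('f0.pkl','rb'))
up={}
def sm(f,roi,fn):
    u0,v0,u1,v1=roi; I=f["image"][v0:v1,u0:u1].astype(float); return np.clip(fn(I[...,0],I[...,1],I[...,2]),0,1)
blue=lambda b,g,r: np.clip((b/(r+g+b+1)-.42)/.16,0,1)*np.clip((b-35)/40,0,1)
orange=lambda b,g,r:np.clip((r-b)/60-.3,0,1)
rs={"scene":(245,245,295,305),"top":(258,258,298,298)}
both=lambda b,g,r:np.maximum(blue(b,g,r),orange(b,g,r))
hb=lambda p:[box(p[0],p[1],p[2],-.022,.022,-.022,.022,.006,.066),box(p[0],p[1],p[2],-.007,.007,-.007,.007,.066,.110)]
for n in rs:
    m=sm(F[n],rs[n],both); x,c=fit([(F[n],m,rs[n])],hb,[.488,.272,-.17],[.01,.01,.1]); print('stand',n,x,c)
    r=rend(F[n],hb(x),roi=rs[n]); cv2.imwrite(f'pics/fit_{n}.png',cv2.resize((np.hstack([m,r,abs(m-r)])*255).astype(np.uint8),None,fx=5,fy=5,interpolation=0))
# slot: orange outline+dark
for n,roi in(("scene",(345,222,378,243)),("top",(345,238,375,258))):
    I=F[n]["image"][roi[1]:roi[3],roi[0]:roi[2]].astype(float)
    s=np.clip(I[...,2]-I[...,0]-(np.median(I[...,2]-I[...,0]))-12,0,None)
    d=np.clip(np.median(I.sum(2))-I.sum(2)-60,0,None)
    for k,w in(("or",s),("dark",d)):
        v,u=np.mgrid[roi[1]:roi[3],roi[0]:roi[2]]; c=((u*w).sum()/w.sum(),(v*w).sum()/w.sum())
        cov=np.cov(np.stack([u.ravel(),v.ravel()]),aweights=w.ravel()); ev,E=np.linalg.eigh(cov)
        a=E[:,1]; p=px2w(F[n],np.array(c)-6*a,.095)-px2w(F[n],np.array(c)+6*a,.095)
        print(n,k,c,px2w(F[n],c,.095),'axis deg',np.degrees(np.arctan2(-p[0],p[1])))
E
python3 m2.py
```

```text
stand scene [ 0.48475762  0.26927725 -0.21760585] 52.54038419725842
stand top [ 0.49181763  0.27026884 -0.1647286 ] 37.57431723521334
scene or (np.float64(359.98395445134577), np.float64(232.85766045548655)) [0.46510727 0.00334066 0.095     ] axis deg 176.3246112806233
scene dark (np.float64(361.7108537198391), np.float64(231.91730898123325)) [ 0.46686865 -0.00363072  0.095     ] axis deg 85.18282799584257
top or (np.float64(358.9979612640163), np.float64(247.94954128440367)) [0.47108693 0.00227212 0.095     ] axis deg 178.81410177931443
top dark (np.float64(360.68628438589695), np.float64(248.7464161177838)) [ 0.46679968 -0.00155114  0.095     ] axis deg 123.22925783173676
```

```bash
python3 - <<'E'
import cv2,numpy as np
a=cv2.imread('pics/fit_scene.png');b=cv2.imread('pics/fit_top.png')
w=750
cv2.imwrite('pics/fit2.png',np.vstack([cv2.resize(x,(w,int(x.shape[0]*w/x.shape[1]))) for x in(a,b)]))
E
```

```text
(no output)
```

View pics/fit2.png

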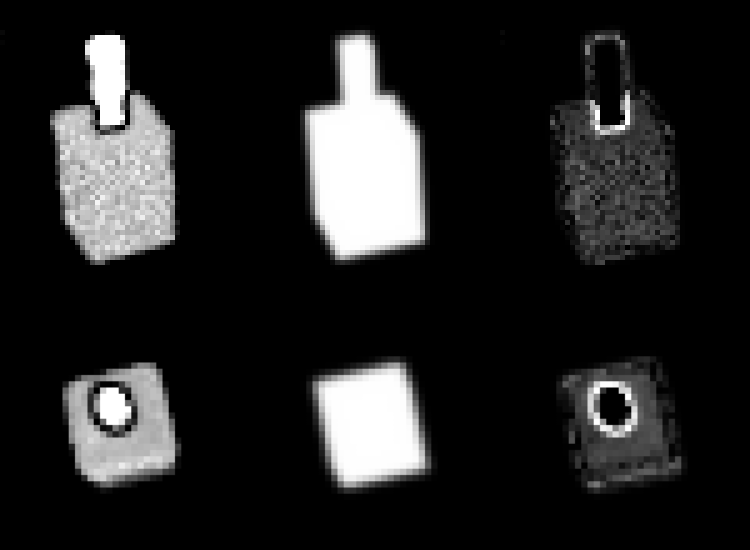

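The overlay shows the fit matching the blue block and orange handle in both views, with the stand at yaw about -10°. Scene and top disagree by 6–7 mm in x at both the stand and the slot. I'll resolve that by comparing with the gripper. Next come the moves in tool axes.

```bash
cat >> h.py <<'E'
from scipy.spatial.transform import Rotation as Ro
def tool(s):
    q=s["eef_rot"]; return Ro.from_quat([q[1],q[2],q[3],q[0]]).as_matrix()
def delta(target):
    s=sensors.sense(); return tool(s).T@(np.array(target)-s["tcp_pos"])
def show():
    s=sensors.sense(); print('t',round(s["time"],2),'tcp',s["tcp_pos"].round(4),'F',s["force"].round(2),'M',s["wrist_torque"].round(2),'gap',round(s["finger_gap"],3),'q',s["joint_positions"].round(2)); print(tool(s).round(4))
E
python3 - <<'E'
from h import *
show(); print(delta([.488,.27,.22]))
E
```

```text
t 0.8 tcp [ 0.1917 -0.5949  0.2226] F [0.2  0.7  0.71] M [0.01 0.03 0.02] gap 1.001 q [-1.39  0.22  1.53  0.    1.39 -0.13]
[[-0.9518  0.      0.3068]
 [-0.3068 -0.     -0.9518]
 [-0.     -1.      0.    ]]
[-0.54730918  0.00256855 -0.73227309]
```

>>> {"op": "play_rows", "data": {"series": [[0,0,0,-6.87],[0,0,0,-6.87],[0,0,0,-6.87],[0,0,0,-6.87],[0,0,0,-6.87]], "grip": 1}}

```text
time: 1.22
tcp_pos: [0.1917, -0.5948, 0.2225]
eef_rot: [0.313, -0.313, 0.634, -0.634]
force: [0.2, 0.2, -0.7]
finger_gap: 0.996
```

>>> {"op": "play_rows", "data": {"series": [[0,0,0,-6.87],[0,0,0,-6.87],[0,0,0,-6.87],[0,0,0,-6.87],[0,0,0,0]]}}

```text
time: 1.63
tcp_pos: [0.1917, -0.5949, 0.2226]
eef_rot: [-0.454, 0.454, -0.542, 0.542]
force: [-0.4, -0.7, 0.5]
finger_gap: 1.001
```

>>> {"op": "play_rows", "data": {"series": [[-0.036,0,0.0055,0],[-0.036,0,0.0055,0],[-0.036,0,0.0055,0],[-0.036,0,0.0055,0],[-0.036,0,0.0055,0]]}}

```text
time: 2.05
tcp_pos: [0.2512, -0.4211, 0.2224]
eef_rot: [-0.452, 0.452, -0.544, 0.544]
force: [1.0, 0.2, 0.6]
finger_gap: 1.002
```

>>> {"op": "play_rows", "data": {"series": [[-0.036,0,0.0055,0],[-0.036,0,0.0055,0],[-0.036,0,0.0055,0],[-0.036,0,0.0055,0],[-0.036,0,0.0055,0]]}}

```text
time: 2.47
tcp_pos: [0.3104, -0.2489, 0.2228]
eef_rot: [-0.452, 0.452, -0.544, 0.544]
force: [0.4, 0.1, -0.2]
finger_gap: 0.998
```

>>> {"op": "play_rows", "data": {"series": [[-0.036,0,0.0055,0],[-0.036,0,0.0055,0],[-0.036,0,0.0055,0],[-0.036,0,0.0055,0],[-0.036,0,0.0055,0]]}}

```text
time: 2.88
tcp_pos: [0.3698, -0.0767, 0.223]
eef_rot: [-0.452, 0.452, -0.543, 0.544]
force: [0.5, -0.5, -0.4]
finger_gap: 1.002
```

>>> {"op": "play_rows", "data": {"series": [[-0.036,0,0.0055,0],[-0.036,0,0.0055,0],[-0.036,0,0.0055,0],[-0.036,0,0.0055,0],[-0.036,0,0.0055,0]]}}

```text
time: 3.3
tcp_pos: [0.4291, 0.0959, 0.2229]
eef_rot: [-0.452, 0.452, -0.543, 0.544]
force: [0.6, 0.2, 1.2]
finger_gap: 1.001
```

>>> {"op": "play_rows", "data": {"series": [[-0.036,0,0.0055,0],[-0.036,0,0.0055,0],[-0.036,0,0.0055,0],[-0.036,0,0.0055,0],[0,0,0,0]]}}

```text
time: 3.72
tcp_pos: [0.477, 0.2367, 0.2222]
eef_rot: [0.454, -0.452, 0.544, -0.542]
force: [-0.9, -0.0, -1.2]
finger_gap: 1.003
```

```bash
python3 - <<'E'
from h import *
show(); print(delta([.488,.27,.075]), delta([.492,.270,.075]))
for n in("scene","top"):
    f=eyes.grab_frame(n); s=sensors.sense(); c=w2px(f,s["tcp_pos"]); print(n,c)
    x,y=int(c[0])-60,int(c[1])-40
    im=f["image"].copy()
    cv2.imwrite(f"pics/{n}1.png",cv2.resize(im[y-5:y+85,x:x+120],None,fx=6,fy=6,interpolation=cv2.INTER_CUBIC))
E
```

```text
t 3.72 tcp [0.477  0.2367 0.2222] F [-0.9  -0.02 -1.25] M [ 0.02 -0.01  0.06] gap 1.003 q [ 0.31 -0.    1.77  0.    1.37  0.49]
[[-1.792e-01  4.000e-04  9.838e-01]
 [-9.838e-01  2.600e-03 -1.792e-01]
 [-2.600e-03 -1.000e+00 -1.000e-04]]
[-0.03430171  0.14728367  0.00485474] [-0.03501854  0.14728509  0.00878999]
scene [277.78932052 207.75166924]
top [285.30936657 265.06447071]
```

>>> {"op": "play_rows", "data": {"series": [[-0.017,0,0.003,0],[-0.0173,0,0.003,0],[0,0.03,0,0],[0,0.03,0,0],[0,0,0,0]]}}

```text
time: 4.23
tcp_pos: [0.4844, 0.2617, 0.1567]
eef_rot: [0.449, -0.456, 0.545, -0.543]
force: [-1.5, 0.1, -1.0]
finger_gap: 0.997
```

```bash
python3 - <<'E'
from h import *
show(); print(delta([.488,.27,.075]))
for n in("scene","top"):
    f=eyes.grab_frame(n); s=sensors.sense(); c=w2px(f,s["tcp_pos"]); print(n,c)
    x,y=int(c[0])-60,int(c[1])-40
    im=f["image"].copy()
    cv2.imwrite(f"pics/{n}2.png",cv2.resize(im[y-5:y+85,x:x+120],None,fx=6,fy=6,interpolation=cv2.INTER_CUBIC))
E
```

```text
t 4.23 tcp [0.4844 0.2617 0.1567] F [-1.53  0.11 -0.96] M [-0.06 -0.04 -0.01] gap 0.997 q [ 0.35  0.11  1.78 -0.    1.26  0.54]
[[-0.1819 -0.0093  0.9833]
 [-0.9833 -0.0039 -0.182 ]
 [ 0.0055 -0.9999 -0.0084]]
[-0.00925881  0.08160221  0.00276745]
scene [266.88002532 233.73219573]
top [275.84895114 269.83627676]
```

View pics/scene2.png

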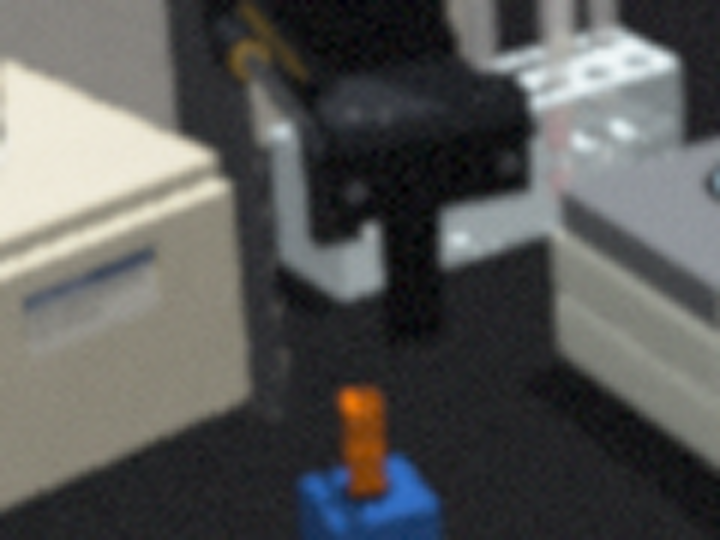

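View pics/top2.png

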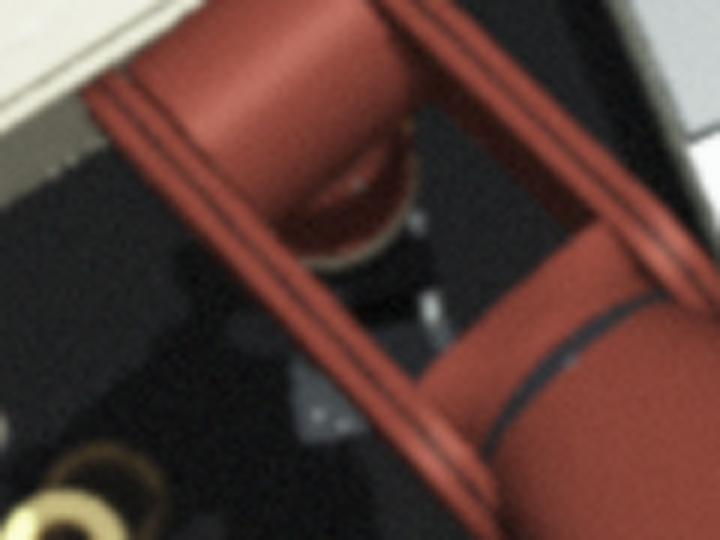

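The scene view shows the handle at about crop (362,440) below the open fingers. The arm blocks the top view. The TCP came up short, so I'll correct that.

>>> {"op": "play_rows", "data": {"series": [[0,0,0,0],[0,0,0,0]]}}

```text
time: 4.5
tcp_pos: [0.4896, 0.2642, 0.1651]
eef_rot: [-0.454, 0.451, -0.543, 0.544]
force: [-0.3, 0.0, -0.6]
finger_gap: 0.998
```

```bash
python3 - <<'E'
from h import *
show(); print(delta([.488,.27,.077]))
E
```

```text
t 4.5 tcp [0.4896 0.2642 0.1651] F [-0.3   0.02 -0.57] M [-0.02 -0.04 -0.01] gap 0.998 q [ 0.35  0.1   1.77 -0.    1.27  0.53]
[[-0.1801  0.0036  0.9836]
 [-0.9836  0.0012 -0.1801]
 [-0.0018 -1.      0.0033]]
[-0.00522621  0.08808294 -0.00293621]
```

>>> {"op": "play_rows", "data": {"series": [[-0.005,0.02,-0.001,0],[0,0.02,0,0],[0,0.02,0,0],[0,0.02,0,0],[0,0.008,0,0]]}}

```text
time: 4.92
tcp_pos: [0.4877, 0.269, 0.0736]
eef_rot: [0.453, -0.453, 0.543, -0.543]
force: [-0.2, -1.0, -0.7]
finger_gap: 1.001
```

>>> {"op": "play_rows", "data": {"series": [[0,0,0,0],[0,0,0,0]]}}

```text
time: 5.08
tcp_pos: [0.4889, 0.2695, 0.0758]
eef_rot: [-0.453, 0.453, -0.543, 0.543]
force: [-0.4, 1.2, 0.8]
finger_gap: 0.999
```

```bash
python3 - <<'E'
from h import *
show(); print(delta([.488,.27,.077]))
n="scene"
f=eyes.grab_frame(n); s=sensors.sense(); c=w2px(f,s["tcp_pos"]); print(n,c)
x,y=int(c[0])-60,int(c[1])-55
cv2.imwrite(f"pics/{n}3.png",cv2.resize(f["image"][y:y+90,x:x+120],None,fx=6,fy=6,interpolation=cv2.INTER_CUBIC))
E
```

```text
t 5.08 tcp [0.4889 0.2695 0.0758] F [-0.43  1.22  0.77] M [-0.06 -0.1  -0.02] gap 0.999 q [0.36 0.21 1.83 0.   1.1  0.54]
[[-1.792e-01  1.200e-03  9.838e-01]
 [-9.838e-01  5.000e-04 -1.792e-01]
 [-7.000e-04 -1.000e+00  1.100e-03]]
[-0.00031485 -0.00123593 -0.00093126]
scene [265.4893649 264.6919696]
```

View pics/scene3.png

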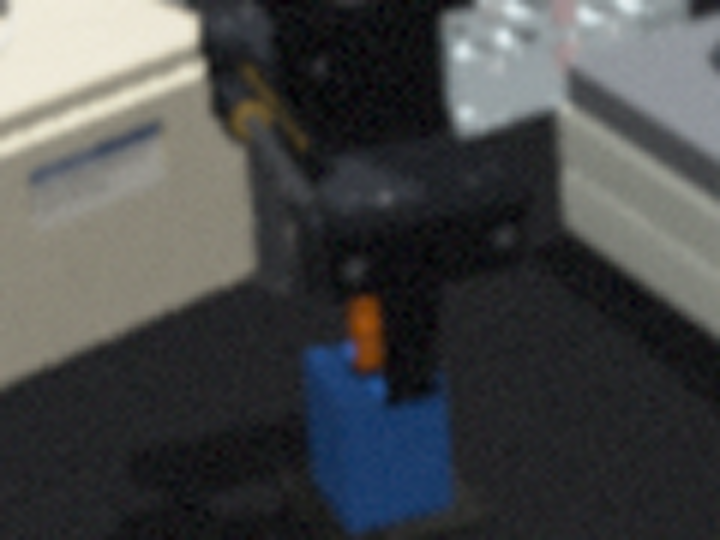

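>>> {"op": "play_rows", "data": {"series": [[0,0,0,0],[0,0,0,0],[0,0,0,0],[0,0,0,0],[0,0,0,0]], "grip": 0.1}}

```text
time: 5.55
tcp_pos: [0.4883, 0.2695, 0.0749]
eef_rot: [-0.453, 0.453, -0.543, 0.543]
force: [-1.2, 0.2, 0.4]
finger_gap: 0.711
```

>>> {"op": "play_rows", "data": {"series": [[0,0,0,0],[0,0,0,0],[0,0,0,0],[0,0,0,0],[0,0,0,0]]}}

```text
time: 5.97
tcp_pos: [0.4881, 0.2693, 0.0745]
eef_rot: [0.453, -0.453, 0.543, -0.543]
force: [-0.6, -0.1, 0.7]
finger_gap: 0.325
```

```bash
python3 - <<'E'
from h import *
show()
E
```

```text
t 5.97 tcp [0.4881 0.2693 0.0745] F [-0.62 -0.06  0.66] M [-0.01 -0.1   0.  ] gap 0.325 q [0.36 0.22 1.83 0.   1.1  0.54]
[[-1.790e-01 -1.000e-04  9.839e-01]
 [-9.839e-01 -0.000e+00 -1.790e-01]
 [ 0.000e+00 -1.000e+00 -1.000e-04]]
```

>>> {"op": "play_rows", "data": {"series": [[0,0,0,0],[0,0,0,0],[0,0,0,0]], "grip": 0.1}}

```text
time: 6.22
tcp_pos: [0.4875, 0.2694, 0.0745]
eef_rot: [0.453, -0.453, 0.543, -0.543]
force: [-3.0, 0.3, 1.9]
finger_gap: 0.155
```

>>> {"op": "play_rows", "data": {"series": [[0,0,0,0],[0,0,0,0],[0,0,0,0]], "grip": 0}}

```text
time: 6.47
tcp_pos: [0.4875, 0.2694, 0.0745]
eef_rot: [0.453, -0.453, 0.543, -0.543]
force: [-4.5, 0.2, 2.7]
finger_gap: 0.157
```

```bash
python3 - <<'E'
from h import *
show()
E
```

```text
t 6.47 tcp [0.4875 0.2694 0.0745] F [-4.48  0.18  2.66] M [ 0.01  0.79 -0.03] gap 0.157 q [0.36 0.22 1.83 0.   1.1  0.54]
[[-1.788e-01 -1.300e-03  9.839e-01]
 [-9.839e-01 -1.000e-04 -1.788e-01]
 [ 3.000e-04 -1.000e+00 -1.200e-03]]
```

>>> {"op": "play_rows", "data": {"series": [[0,0,-0.001,0],[0,0,-0.001,0],[0,0,0,0]]}}

```text
time: 6.72
tcp_pos: [0.4865, 0.2697, 0.0745]
eef_rot: [-0.453, 0.453, -0.543, 0.543]
force: [0.5, -0.2, -1.0]
finger_gap: 0.156
```

>>> {"op": "play_rows", "data": {"series": [[0,0,-0.001,0],[0,0,0,0],[0,0,0,0]]}}

```text
time: 6.97
tcp_pos: [0.4853, 0.2699, 0.0745]
eef_rot: [-0.453, 0.453, -0.543, 0.543]
force: [0.5, -0.2, -0.4]
finger_gap: 0.157
```

```bash
python3 - <<'E'
from h import *
show()
E
```

```text
t 6.97 tcp [0.4853 0.2699 0.0745] F [ 0.52 -0.16 -0.42] M [-0.01 -0.03 -0.07] gap 0.157 q [ 0.37  0.21  1.83 -0.    1.1   0.55]
[[-1.789e-01  3.000e-04  9.839e-01]
 [-9.839e-01 -0.000e+00 -1.789e-01]
 [-0.000e+00 -1.000e+00  3.000e-04]]
```

>>> {"op": "play_rows", "data": {"series": [[0,0,-0.001,0],[0,0,0,0],[0,0,0,0]]}}

```text
time: 7.22
tcp_pos: [0.4844, 0.27, 0.0746]
eef_rot: [-0.453, 0.453, -0.543, 0.543]
force: [1.1, -0.2, -2.1]
finger_gap: 0.155
```

>>> {"op": "play_rows", "data": {"series": [[0,0,-0.001,0],[0,0,0,0],[0,0,0,0]]}}

```text
time: 7.47
tcp_pos: [0.4841, 0.2701, 0.0747]
eef_rot: [-0.454, 0.453, -0.542, 0.543]
force: [4.1, -1.7, -3.9]
finger_gap: 0.157
```

```bash
python3 - <<'E'
from h import *
show()
E
```

```text
t 7.47 tcp [0.4841 0.2701 0.0747] F [ 4.07 -1.68 -3.94] M [-0.27 -1.2   0.05] gap 0.157 q [ 0.37  0.21  1.84 -0.    1.1   0.55]
[[-1.789e-01  1.900e-03  9.839e-01]
 [-9.839e-01 -0.000e+00 -1.789e-01]
 [-3.000e-04 -1.000e+00  1.800e-03]]
```

>>> {"op": "play_rows", "data": {"series": [[0,0,0.0017,0],[0.0015,0,0,0],[0,0,0,0],[0,0,0,0]]}}

```text
time: 7.8
tcp_pos: [0.4844, 0.2687, 0.0746]
eef_rot: [0.453, -0.453, 0.543, -0.543]
force: [1.3, 0.8, -1.2]
finger_gap: 0.16
```

>>> {"op": "play_rows", "data": {"series": [[-0.0025,0,0,0],[0,0,0,0],[0,0,0,0]]}}

```text
time: 8.05
tcp_pos: [0.4848, 0.2708, 0.0745]
eef_rot: [-0.453, 0.453, -0.543, 0.543]
force: [1.2, -1.6, 0.4]
finger_gap: 0.159
```

```bash
python3 - <<'E'
from h import *
show()
E
```

```text
t 8.05 tcp [0.4848 0.2708 0.0745] F [ 1.23 -1.64  0.36] M [-0.29 -0.27  0.  ] gap 0.159 q [ 0.37  0.21  1.83 -0.    1.1   0.55]
[[-1.787e-01 -5.000e-04  9.839e-01]
 [-9.839e-01 -6.000e-04 -1.787e-01]
 [ 7.000e-04 -1.000e+00 -4.000e-04]]
```

```bash
cat > m3.py <<'E'
from h import *
import pickle; F=pickle.load(open('f0.pkl','rb'))
def gray(f,roi): return f["image"][roi[1]:roi[3],roi[0]:roi[2]].astype(float).mean(2)
roi=(300,185,402,282); g=gray(F["top"],roi)
m=np.clip((g-45)/60,0,1)
n,lab,st,_=cv2.connectedComponentsWithStats((m>.4).astype(np.uint8)); k=1+np.argmax(st[1:,4]); 
keep=cv2.dilate((lab==k).astype(np.uint8),np.ones((3,3))); m=m*keep
filled=cv2.morphologyEx(m.astype(np.float32),cv2.MORPH_CLOSE,np.ones((9,9)))
box0=lambda p:[box(p[0],p[1],p[2],-.105,.105,-.085,.085,0,.095)]
x,c=fit([(F["top"],filled.astype(float),roi)],box0,[.538,.002,0],[.01,.01,.05]); print('top sil',x,c,'slot',x[:2]-.072*np.array([np.cos(x[2]),np.sin(x[2])]))
r=rend(F["top"],box0(x),roi=roi); a=np.hstack([filled,r,abs(filled-r)])
cv2.imwrite('pics/cf.png',cv2.resize((a*255).astype(np.uint8),None,fx=2.5,fy=2.5,interpolation=0))
# deck in top: white
d=np.clip((g-185)/30,0,1); 
deck=lambda p:[box(p[0],p[1],p[2],-.105,-.035,-.085,.085,.0949,.095)]
dd=cv2.morphologyEx(d.astype(np.float32),cv2.MORPH_CLOSE,np.ones((7,7)))
print('top white pct',np.percentile(g,[50,80,90,95,99]))
x,c=fit([(F["top"],dd.astype(float),roi)],deck,[.538,.002,0],[.01,.01,.05]); print('top deck',x,c,'slot',x[:2]-.072*np.array([np.cos(x[2]),np.sin(x[2])]))
r=rend(F["top"],deck(x),roi=roi); cv2.imwrite('pics/cf2.png',cv2.resize((np.hstack([dd,r,abs(dd-r)])*255).astype(np.uint8),None,fx=2.5,fy=2.5,interpolation=0))
roi=(320,215,400,280); g=gray(F["scene"],roi); print(np.percentile(g,[50,80,90,95,99]))
for th in(190,200,205):
    d=np.clip((g-th)/15,0,1); dd=cv2.morphologyEx(d.astype(np.float32),cv2.MORPH_CLOSE,np.ones((7,7)))
    x,c=fit([(F["scene"],dd.astype(float),roi)],deck,[.534,.002,0],[.01,.01,.05]); print('scene deck',x,c,'slot',x[:2]-.072*np.array([np.cos(x[2]),np.sin(x[2])]))
r=rend(F["scene"],deck(x),roi=roi); cv2.imwrite('pics/cf3.png',cv2.resize((np.hstack([dd,r,abs(dd-r)])*255).astype(np.uint8),None,fx=3,fy=3,interpolation=0))
a=[cv2.resize(cv2.imread(f'pics/{k}.png'),(780,195)) for k in('cf','cf2','cf3')]; cv2.imwrite('pics/cfs.png',np.vstack(a))
E
python3 m3.py
```

```text
top sil [5.44040473e-01 4.99494242e-04 2.65340971e-02] 137.59353373085128 slot [ 0.47206582 -0.00141074]
top white pct [ 33.33333333 205.33333333 246.         251.66666667 251.66666667]
top deck [0.54389113 0.00197587 0.00982279] 1091.9631412533113 slot [0.47189461 0.00126864]
[128.         153.33333333 240.66666667 245.66666667 246.        ]
scene deck [0.53452377 0.00406286 0.0094812 ] 121.59112277252137 slot [0.462527   0.00338023]
scene deck [0.53455512 0.00357615 0.00825793] 88.45085494898187 slot [0.46255757 0.00298159]
scene deck [0.53459535 0.00396972 0.0085556 ] 50.980373225709364 slot [0.46259798 0.00335372]
```

View pics/cfs.png

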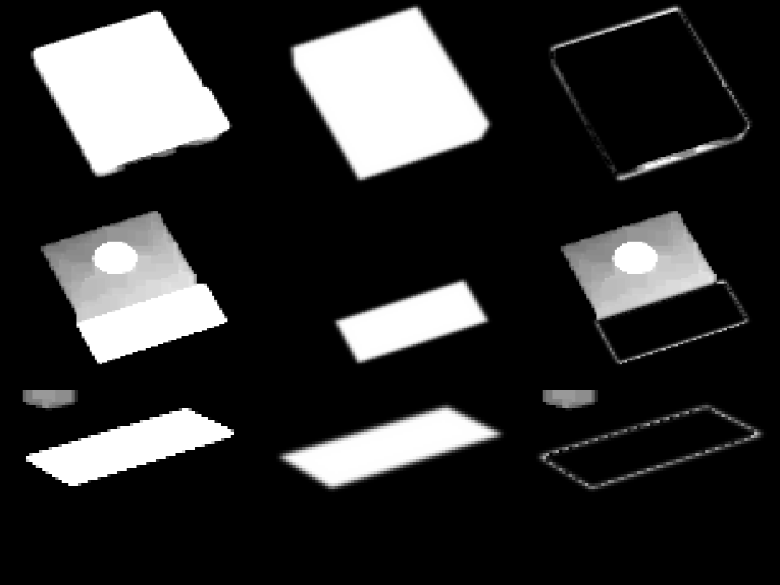

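>>> {"op": "play_rows", "data": {"series": [[0.001,0,0.0009,0],[0,0,0,0],[0,-0.01,0,0],[0,-0.015,0,0],[0,-0.015,0,0]]}}

```text
time: 8.47
tcp_pos: [0.4853, 0.2696, 0.1151]
eef_rot: [0.453, -0.453, 0.543, -0.543]
force: [0.8, 0.4, -0.3]
finger_gap: 0.155
```

>>> {"op": "play_rows", "data": {"series": [[0,-0.015,0,0],[0,-0.015,0,0],[0,-0.015,0,0],[0,-0.02,0,0],[0,-0.015,0,0]]}}

```text
time: 8.88
tcp_pos: [0.4859, 0.27, 0.1967]
eef_rot: [-0.453, 0.453, -0.543, 0.543]
force: [0.3, -0.2, -1.0]
finger_gap: 0.158
```

>>> {"op": "play_rows", "data": {"series": [[0,0,0,-5.4],[0,0,0,-5.4],[0,0,0,0],[0,0,0,0]]}}

```text
time: 9.22
tcp_pos: [0.4856, 0.2698, 0.195]
eef_rot: [0.502, -0.501, 0.499, -0.498]
force: [-0.2, 0.3, -0.4]
finger_gap: 0.158
```

```bash
python3 - <<'E'
from h import *
show(); print(delta([.465,.002,.19]))
n="scene"
f=eyes.grab_frame(n); s=sensors.sense(); c=w2px(f,s["tcp_pos"]); print(n,c,w2px(f,s["tcp_pos"]-[0,0,.0685]))
x,y=int(c[0])-60,int(c[1])-35
cv2.imwrite(f"pics/{n}4.png",cv2.resize(f["image"][y:y+90,x:x+120],None,fx=6,fy=6,interpolation=cv2.INTER_CUBIC))
E
```

```text
t 9.22 tcp [0.4856 0.2698 0.195 ] F [-0.22  0.3  -0.43] M [ 0.01 -0.09 -0.06] gap 0.158 q [0.37 0.08 1.74 0.   1.33 0.36]
[[ 5.9e-03  0.0e+00  1.0e+00]
 [-1.0e+00  2.0e-04  5.9e-03]
 [-2.0e-04 -1.0e+00  0.0e+00]]
[ 0.26769135  0.00493163 -0.02217357]
scene [262.99974291 220.89425813] [264.89850266 247.08135376]
```

View pics/scene4.png

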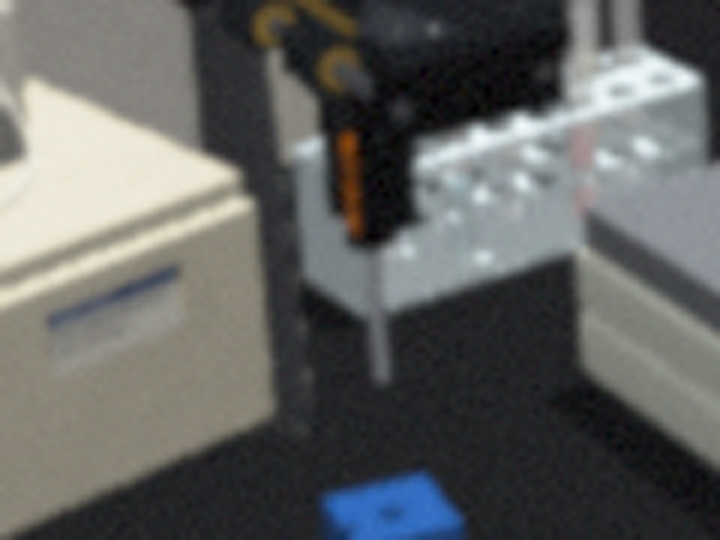

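The scene view shows the rod held upright, tip at about (266,248) against a predicted (265,247). The empty hole mouth is at (267,270). Next I move above the slot.

>>> {"op": "play_rows", "data": {"series": [[0.036,0,-0.003,0],[0.036,0,-0.003,0],[0.036,0,-0.003,0],[0.036,0,-0.003,0],[0.036,0,-0.003,0]]}}

```text
time: 9.68
tcp_pos: [0.4717, 0.0883, 0.1944]
eef_rot: [-0.502, 0.502, -0.498, 0.498]
force: [1.2, 0.2, -0.7]
finger_gap: 0.164
```

>>> {"op": "play_rows", "data": {"series": [[0.036,0,-0.003,0],[0.036,0,-0.003,0],[0.0157,0,-0.001,0],[0,0,0,0],[0,0,0,0]]}}

```text
time: 10.1
tcp_pos: [0.4659, 0.0013, 0.1945]
eef_rot: [0.501, -0.501, 0.499, -0.499]
force: [0.3, -0.4, -1.0]
finger_gap: 0.16
```

```bash
python3 - <<'E'
from h import *
show(); print(delta([.465,.002,.17]))
E
```

```text
t 10.1 tcp [0.4659 0.0013 0.1945] F [ 0.31 -0.42 -1.05] M [ 0.   -0.11 -0.01] gap 0.16 q [-0.17 -0.15  1.96  0.    1.33 -0.17]
[[ 4.3e-03 -2.0e-04  1.0e+00]
 [-1.0e+00  5.0e-04  4.3e-03]
 [-5.0e-04 -1.0e+00 -2.0e-04]]
[-0.00068083  0.02451299 -0.00089939]
```

>>> {"op": "play_rows", "data": {"series": [[0,0.012,-0.0009,0],[0,0.012,0,0],[0,0,0,0],[0,0,0,0]]}}

```text
time: 10.43
tcp_pos: [0.4639, 0.0031, 0.1687]
eef_rot: [-0.502, 0.503, -0.499, 0.496]
force: [-0.5, 0.6, -0.5]
finger_gap: 0.161
```

```bash
python3 - <<'E'
from h import *
show()
for n in("scene","top"):
    f=eyes.grab_frame(n); s=sensors.sense(); c=w2px(f,s["tcp_pos"]-[0,0,.0685]); print(n,c,w2px(f,[.465,.002,.095]))
    x,y=int(c[0])-40,int(c[1])-35
    print(x,y); cv2.imwrite(f"pics/{n}5.png",cv2.resize(f["image"][y:y+60,x:x+80],None,fx=10,fy=10,interpolation=cv2.INTER_CUBIC))
E
```

```text
t 10.43 tcp [0.4639 0.0031 0.1687] F [-0.55  0.61 -0.45] M [-0.04 -0.08 -0.01] gap 0.161 q [-0.16 -0.12  1.99  0.    1.28 -0.17]
[[ 1.000e-02 -3.600e-03  9.999e-01]
 [-9.999e-01  7.000e-04  1.000e-02]
 [-7.000e-04 -1.000e+00 -3.600e-03]]
scene [360.32531788 230.79583869] [360.4209628  232.73914385]
320 195
top [359.8228377  249.22365218] [359.85548809 249.69127118]
319 214
```

View pics/scene5.png

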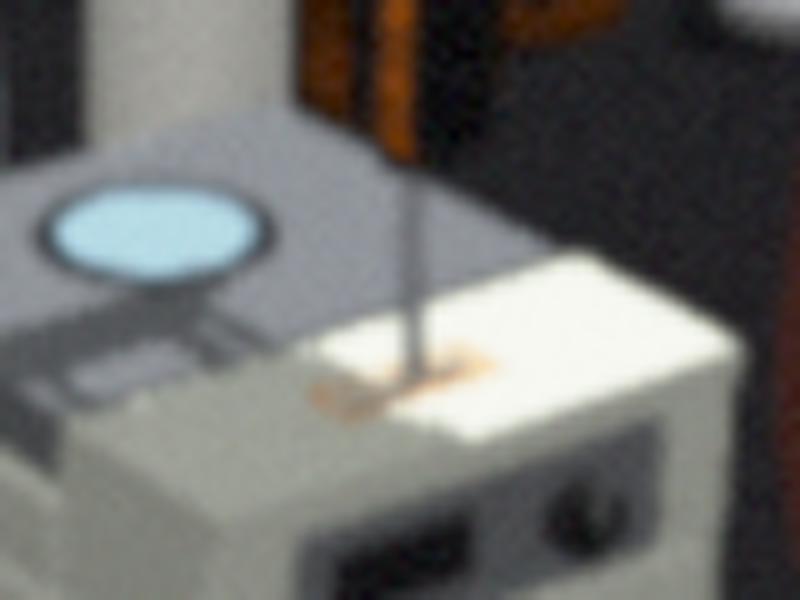

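View pics/top5.png

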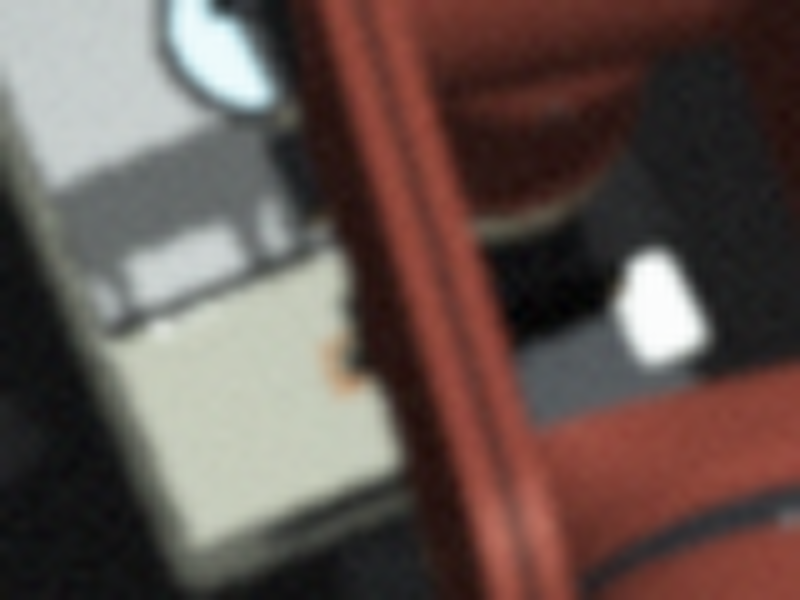

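>>> {"op": "play_rows", "data": {"series": [[0,0,0,0],[0,0,0,0]]}}

```text
time: 10.7
tcp_pos: [0.4655, 0.0021, 0.1709]
eef_rot: [0.502, -0.502, 0.498, -0.498]
force: [-0.1, 0.1, -0.8]
finger_gap: 0.154
```

```bash
python3 - <<'E'
from h import *
show(); print(delta([.465,.002,.164]))
E
```

```text
t 10.7 tcp [0.4655 0.0021 0.1709] F [-0.1   0.14 -0.75] M [-0.   -0.12  0.02] gap 0.154 q [-0.17 -0.13  1.98  0.    1.28 -0.17]
[[ 9.e-03  7.e-04  1.e+00]
 [-1.e+00 -1.e-04  9.e-03]
 [ 1.e-04 -1.e+00  7.e-04]]
[ 0.00011709  0.00694309 -0.00050581]
```

>>> {"op": "play_rows", "data": {"series": [[0,0.003,-0.0003,0],[0,0.003,0,0],[0,0.0015,0,0],[0,0,0,0]]}}

```text
time: 11.03
tcp_pos: [0.465, 0.0019, 0.1633]
eef_rot: [0.502, -0.502, 0.498, -0.498]
force: [-1.5, -0.4, 2.4]
finger_gap: 0.159
```

>>> {"op": "play_rows", "data": {"series": [[0,0.001,0,0],[0,0.001,0,0],[0,0,0,0]]}}

```text
time: 11.28
tcp_pos: [0.4655, 0.0017, 0.1627]
eef_rot: [0.502, -0.502, 0.497, -0.498]
force: [-3.9, 0.1, 11.7]
finger_gap: 0.158
```

>>> {"op": "play_rows", "data": {"series": [[0,-0.003,0,0],[0,0,-0.0015,0],[0,0,0,0],[0,0.001,0,0],[0,0.001,0,0]]}}

```text
time: 11.7
tcp_pos: [0.4637, 0.0018, 0.163]
eef_rot: [0.502, -0.502, 0.498, -0.498]
force: [-3.3, 0.9, 14.7]
finger_gap: 0.155
```

>>> {"op": "play_rows", "data": {"series": [[0,0.001,0,0],[0,0,0,0],[0,0,0,0]]}}

```text
time: 11.95
tcp_pos: [0.4639, 0.0018, 0.163]
eef_rot: [0.502, -0.502, 0.497, -0.498]
force: [-4.1, 0.5, 14.3]
finger_gap: 0.162
```

>>> {"op": "play_rows", "data": {"series": [[0,-0.0015,0,0],[0,0,0,0],[0,0,0,0]]}}

```text
time: 12.2
tcp_pos: [0.4636, 0.0018, 0.1632]
eef_rot: [0.502, -0.502, 0.498, -0.498]
force: [-2.6, 1.0, 6.4]
finger_gap: 0.156
```

```bash
python3 - <<'E'
from h import *
show()
for n in("scene",):
    f=eyes.grab_frame(n); s=sensors.sense(); c=w2px(f,s["tcp_pos"]-[0,0,.0685]); print(n,c,w2px(f,[.465,.002,.095]))
    for p in([.465,.022,.095],[.465,-.018,.095],[.4705,.002,.095],[.4595,.002,.095]): print(w2px(f,p))
    print(cv2.imwrite(f"pics/{n}6.png",cv2.resize(f["image"][215:245,340:380],None,fx=20,fy=20,interpolation=cv2.INTER_CUBIC)))
E
```

```text
t 12.2 tcp [0.4636 0.0018 0.1632] F [-2.61  0.99  6.4 ] M [ 0.07  0.45 -0.  ] gap 0.156 q [-0.17 -0.12  2.   -0.    1.27 -0.17]
[[ 8.6e-03  7.0e-04  1.0e+00]
 [-1.0e+00 -1.0e-04  8.6e-03]
 [ 1.0e-04 -1.0e+00  7.0e-04]]
scene [360.7973308  233.02670736] [360.4209628  232.73914385]
[354.2352291  234.74560894]
[366.52256153 230.7599696 ]
[359.14175168 231.96668814]
[361.70777552 233.51618981]
True
```

View pics/scene6.png

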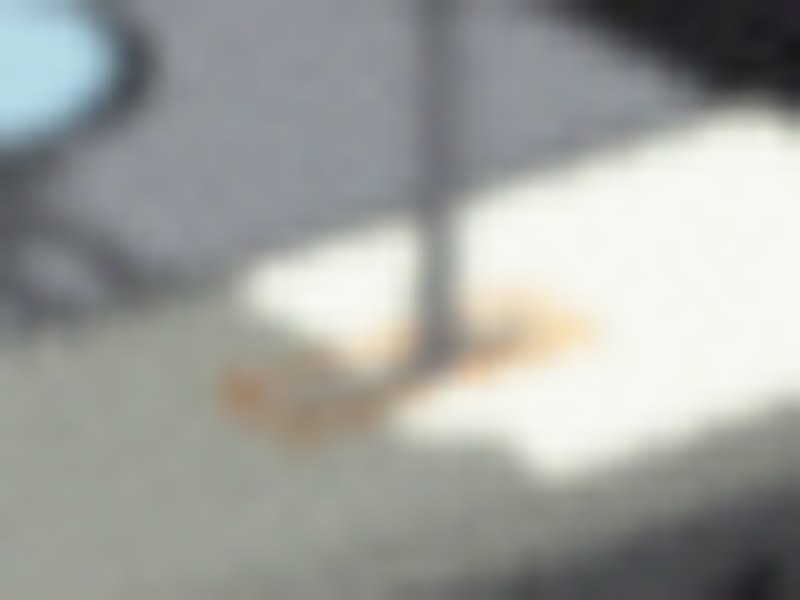

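>>> {"op": "play_rows", "data": {"series": [[0,0,0.001,0],[0,0,0.001,0],[0,0,0,0]]}}

```text
time: 12.5
tcp_pos: [0.4646, 0.0018, 0.163]
eef_rot: [-0.502, 0.503, -0.498, 0.497]
force: [-6.3, 0.7, 10.2]
finger_gap: 0.157
```

>>> {"op": "play_rows", "data": {"series": [[0,0,0.0008,0],[0,0,0,0]]}}

```text
time: 12.67
tcp_pos: [0.465, 0.0018, 0.163]
eef_rot: [-0.501, 0.503, -0.499, 0.497]
force: [-6.4, 0.3, 11.3]
finger_gap: 0.156
```

>>> {"op": "play_rows", "data": {"series": [[0,0,0.0008,0],[0,0,0,0]]}}

```text
time: 12.83
tcp_pos: [0.4662, 0.0018, 0.163]
eef_rot: [-0.502, 0.503, -0.498, 0.497]
force: [-4.1, 0.8, 7.5]
finger_gap: 0.157
```

>>> {"op": "play_rows", "data": {"series": [[0,0,0.0008,0],[0,0,0,0]]}}

```text
time: 13.0
tcp_pos: [0.4668, 0.0019, 0.1627]
eef_rot: [-0.502, 0.503, -0.498, 0.497]
force: [-5.9, 0.1, 8.8]
finger_gap: 0.158
```

>>> {"op": "play_rows", "data": {"series": [[0,0,0.0008,0],[0,0,0,0]]}}

```text
time: 13.17
tcp_pos: [0.4683, 0.0019, 0.1623]
eef_rot: [-0.502, 0.502, -0.498, 0.498]
force: [-0.7, -0.5, -1.4]
finger_gap: 0.156
```

>>> {"op": "play_rows", "data": {"series": [[0,0,0.0008,0],[0,0,0,0]]}}

```text
time: 13.33
tcp_pos: [0.4693, 0.0019, 0.162]
eef_rot: [-0.502, 0.502, -0.498, 0.498]
force: [0.8, 0.2, -1.2]
finger_gap: 0.161
```

>>> {"op": "play_rows", "data": {"series": [[0,0.001,0,0],[0,0.001,0,0],[0,0,0,0]]}}

```text
time: 13.58
tcp_pos: [0.4691, 0.002, 0.16]
eef_rot: [-0.502, 0.502, -0.498, 0.498]
force: [-0.8, -0.3, 0.4]
finger_gap: 0.158
```

>>> {"op": "play_rows", "data": {"series": [[0,0.001,0,0],[0,0.001,0,0],[0,0,0,0]]}}

```text
time: 13.83
tcp_pos: [0.4692, 0.002, 0.1582]
eef_rot: [-0.502, 0.502, -0.498, 0.498]
force: [-0.5, 0.3, -0.2]
finger_gap: 0.155
```

>>> {"op": "play_rows", "data": {"series": [[0,0.002,0,0],[0,0.002,0,0],[0,0.002,0,0],[0,0,0,0]]}}

```text
time: 14.17
tcp_pos: [0.469, 0.002, 0.1519]
eef_rot: [-0.502, 0.502, -0.498, 0.498]
force: [-0.3, -0.3, -1.7]
finger_gap: 0.155
```

>>> {"op": "play_rows", "data": {"series": [[0,0.001,0,0],[0,0.001,0,0],[0,0,0,0]]}}

```text
time: 14.42
tcp_pos: [0.4693, 0.0019, 0.1503]
eef_rot: [-0.502, 0.502, -0.498, 0.498]
force: [-0.7, 0.1, -1.0]
finger_gap: 0.158
```

>>> {"op": "play_rows", "data": {"series": [[0,0.001,0,0],[0,0.001,0,0],[0,0,0,0]]}}

```text
time: 14.67
tcp_pos: [0.4692, 0.002, 0.1483]
eef_rot: [-0.502, 0.502, -0.498, 0.498]
force: [-0.8, -0.0, -0.9]
finger_gap: 0.158
```

>>> {"op": "play_rows", "data": {"series": [[0,0.001,0,0],[0,0.001,0,0],[0,0,0,0]]}}

```text
time: 14.92
tcp_pos: [0.4692, 0.0019, 0.1463]
eef_rot: [-0.502, 0.502, -0.498, 0.498]
force: [0.4, -0.2, -0.4]
finger_gap: 0.156
```

>>> {"op": "play_rows", "data": {"series": [[0,0.001,0,0],[0,0.001,0,0],[0,0.001,0,0],[0,0,0,0]]}}

```text
time: 15.25
tcp_pos: [0.4692, 0.002, 0.1433]
eef_rot: [-0.502, 0.502, -0.498, 0.498]
force: [-0.3, 0.3, -0.2]
finger_gap: 0.158
```

>>> {"op": "play_rows", "data": {"series": [[0,0.001,0,0],[0,0.001,0,0],[0,0.001,0,0],[0,0,0,0]]}}

```text
time: 15.58
tcp_pos: [0.4692, 0.002, 0.1403]
eef_rot: [-0.502, 0.502, -0.498, 0.498]
force: [0.2, 0.3, -0.1]
finger_gap: 0.157
```

>>> {"op": "play_rows", "data": {"series": [[0,0.001,0,0],[0,0.001,0,0],[0,0.001,0,0],[0,0,0,0]]}}

```text
time: 15.92
tcp_pos: [0.4697, 0.0019, 0.1382]
eef_rot: [0.502, -0.502, 0.498, -0.498]
force: [-1.6, 1.0, 5.3]
finger_gap: 0.157
```

>>> {"op": "play_rows", "data": {"series": [[0,0.001,0,0],[0,0.001,0,0],[0,0,0,0]]}}

```text
time: 16.17
tcp_pos: [0.4697, 0.0019, 0.1363]
eef_rot: [0.502, -0.502, 0.498, -0.498]
force: [-1.8, 1.2, 5.6]
finger_gap: 0.156
```

>>> {"op": "play_rows", "data": {"series": [[0,0.001,0,0],[0,0.001,0,0],[0,0,0,0]]}}

```text
time: 16.42
tcp_pos: [0.4697, 0.0019, 0.1343]
eef_rot: [0.502, -0.502, 0.498, -0.498]
force: [-2.0, 0.8, 6.1]
finger_gap: 0.159
```

>>> {"op": "play_rows", "data": {"series": [[0,0.0005,0,0],[0,0.0005,0,0],[0,0,0,0]]}}

```text
time: 16.67
tcp_pos: [0.4698, 0.0019, 0.1335]
eef_rot: [0.502, -0.502, 0.498, -0.498]
force: [-2.7, 1.0, 7.3]
finger_gap: 0.158
```

```bash
python3 - <<'E'
from h import *
show()
f=eyes.grab_frame("scene"); cv2.imwrite("pics/scene7.png",cv2.resize(f["image"][160:280,280:440],None,fx=4,fy=4,interpolation=cv2.INTER_CUBIC))
E
```

```text
t 16.67 tcp [0.4698 0.0019 0.1335] F [-2.66  1.01  7.34] M [ 0.06  0.44 -0.04] gap 0.158 q [-0.16 -0.07  2.01 -0.    1.2  -0.17]
[[ 8.7e-03  8.0e-04  1.0e+00]
 [-1.0e+00 -2.0e-04  8.7e-03]
 [ 2.0e-04 -1.0e+00  8.0e-04]]
```

View pics/scene7.png

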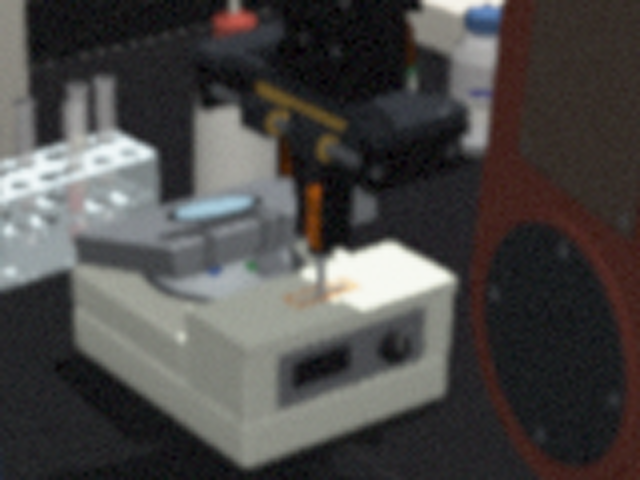

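The lid's front edge has risen, to about crop (165,240), so the lid was released at about 7 N. Next I withdraw straight up.

>>> {"op": "play_rows", "data": {"series": [[0,-0.002,0,0],[0,-0.003,0,0],[0,-0.005,0,0],[0,-0.007,0,0],[0,-0.007,0,0]]}}

```text
time: 17.13
tcp_pos: [0.4691, 0.002, 0.1568]
eef_rot: [-0.502, 0.502, -0.498, 0.498]
force: [0.3, 0.0, -0.7]
finger_gap: 0.164
```

>>> {"op": "play_rows", "data": {"series": [[0,-0.01,0,0],[0,-0.015,0,0],[0,-0.02,0,0],[0,-0.02,0,0],[0,-0.02,0,0]]}}

```text
time: 17.55
tcp_pos: [0.4692, 0.002, 0.2431]
eef_rot: [0.502, -0.502, 0.498, -0.498]
force: [0.4, -1.0, -0.5]
finger_gap: 0.155
```

>>> {"op": "play_rows", "data": {"series": [[0,-0.01,0,0],[0,0,0,0],[0,0,0,0],[0,0,0,0]]}}

```text
time: 17.88
tcp_pos: [0.4687, 0.002, 0.2502]
eef_rot: [-0.502, 0.503, -0.498, 0.497]
force: [0.2, -0.5, -0.4]
finger_gap: 0.156
```

```bash
python3 - <<'E'
from h import *
show(); print(delta([.4856,.2697,.245]))
for n in("scene","top"):
    f=eyes.grab_frame(n); x,y=(280,140) if n=="scene" else (280,180)
    cv2.imwrite(f"pics/{n}8.png",cv2.resize(f["image"][y:y+120,x:x+160],None,fx=4,fy=4,interpolation=cv2.INTER_CUBIC))
    s=sensors.sense(); print(w2px(f,s["tcp_pos"]),w2px(f,s["tcp_pos"]-[0,0,.0685]))
E
```

```text
t 17.88 tcp [0.4687 0.002  0.2502] F [ 0.18 -0.49 -0.37] M [-0.07 -0.11 -0.01] gap 0.156 q [-0.16 -0.18  1.88 -0.    1.44 -0.17]
[[ 8.6e-03 -1.9e-03  1.0e+00]
 [-1.0e+00  3.0e-04  8.6e-03]
 [-3.0e-04 -1.0e+00 -1.9e-03]]
[-0.2675191   0.0052989   0.01923296]
[360.68456392 176.19999419] [360.18308723 201.70087591]
[363.05303185 234.80020759] [361.33574658 241.29136115]
```

View pics/scene8.png

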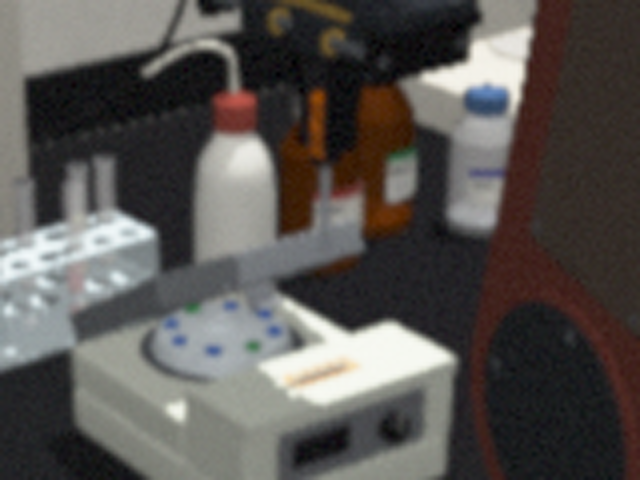

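The lid stands fully open, its front edge at about crop (250,265), with the rod clear above it and upright. I'll go back above the stand to the same pose as picture 4 so I can compare the rod tip.

>>> {"op": "play_rows", "data": {"series": [[-0.036,0,0.0025,0],[-0.036,0,0.0025,0],[-0.036,0,0.0025,0],[-0.036,0,0.0025,0],[-0.036,0,0.0025,0]]}}

```text
time: 18.4
tcp_pos: [0.4796, 0.1835, 0.2503]
eef_rot: [-0.501, 0.503, -0.498, 0.498]
force: [0.8, -0.5, -0.7]
finger_gap: 0.154
```

>>> {"op": "play_rows", "data": {"series": [[-0.036,0,0.0025,0],[-0.036,0,0.0025,0],[-0.0155,0,0.0017,0],[0,0.02,0,0],[0,0.02,0,0]]}}

```text
time: 18.82
tcp_pos: [0.4864, 0.2713, 0.211]
eef_rot: [0.503, -0.502, 0.497, -0.497]
force: [1.0, -0.2, -1.5]
finger_gap: 0.158
```

>>> {"op": "play_rows", "data": {"series": [[0,0.01,0,0],[0,0,0,0],[0,0,0,0],[0,0,0,0]]}}

```text
time: 19.15
tcp_pos: [0.4868, 0.2695, 0.2024]
eef_rot: [0.502, -0.502, 0.498, -0.498]
force: [-0.1, 0.3, 0.4]
finger_gap: 0.158
```

```bash
python3 - <<'E'
from h import *
show(); print(delta([.4856,.2698,.195]))
E
```

```text
t 19.15 tcp [0.4868 0.2695 0.2024] F [-0.06  0.3   0.42] M [-0.04 -0.13  0.03] gap 0.158 q [0.36 0.07 1.73 0.   1.34 0.36]
[[ 8.e-03  9.e-04  1.e+00]
 [-1.e+00  4.e-04  8.e-03]
 [-4.e-04 -1.e+00  9.e-04]]
[-0.00033504  0.00738376 -0.00118712]
```

>>> {"op": "play_rows", "data": {"series": [[-0.0003,0.0074,-0.0012,0],[0,0,0,0],[0,0,0,0],[0,0,0,0]]}}

```text
time: 19.48
tcp_pos: [0.4852, 0.2698, 0.1946]
eef_rot: [0.502, -0.502, 0.498, -0.498]
force: [0.6, -0.5, 0.2]
finger_gap: 0.157
```

```bash
python3 - <<'E'
from h import *
show()
f=eyes.grab_frame("scene"); cv2.imwrite("pics/raw9.png",f["image"])
a=cv2.imread("pics/scene4.png"); b=cv2.resize(f["image"][185:275,202:322],None,fx=6,fy=6,interpolation=cv2.INTER_CUBIC)
cv2.imwrite("pics/cmp9.png",np.hstack([a[150:540,200:560],b[150:540,200:560]]))
E
```

```text
t 19.48 tcp [0.4852 0.2698 0.1946] F [ 0.62 -0.54  0.21] M [-0.   -0.09 -0.03] gap 0.157 q [ 0.37  0.08  1.74 -0.    1.32  0.36]
[[ 8.5e-03  6.0e-04  1.0e+00]
 [-1.0e+00  2.0e-04  8.5e-03]
 [-2.0e-04 -1.0e+00  6.0e-04]]
```

View pics/cmp9.png

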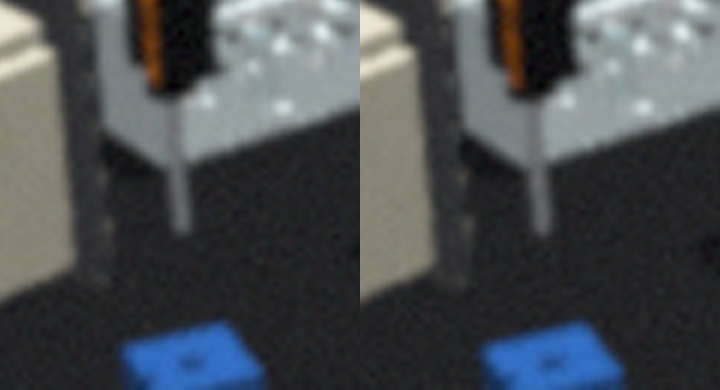

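The two crops match: the tip is at (182,234) before and (183,234) now, so the rod hasn't shifted in the grip. I'll turn back to the original yaw and lower it.

>>> {"op": "play_rows", "data": {"series": [[0,0.02,0,5.4],[0,0.02,0,5.4],[0,0.01,0,0],[0,0,0,0],[0,0,0,0]]}}

```text
time: 19.95
tcp_pos: [0.4848, 0.2698, 0.144]
eef_rot: [0.453, -0.454, 0.542, -0.542]
force: [0.4, 0.5, -0.4]
finger_gap: 0.157
```

>>> {"op": "play_rows", "data": {"series": [[0,0,0,0],[0,0,0,0]]}}

```text
time: 20.12
tcp_pos: [0.486, 0.2703, 0.1457]
eef_rot: [-0.454, 0.453, -0.542, 0.543]
force: [0.7, 0.4, -1.0]
finger_gap: 0.157
```

```bash
python3 - <<'E'
from h import *
show(); print(delta([.4855,.2697,.132]))
E
```

```text
t 20.12 tcp [0.486  0.2703 0.1457] F [ 0.66  0.43 -1.04] M [-0.02 -0.06 -0.04] gap 0.157 q [ 0.37  0.12  1.79 -0.    1.23  0.54]
[[-1.777e-01  2.200e-03  9.841e-01]
 [-9.841e-01  9.000e-04 -1.777e-01]
 [-1.200e-03 -1.000e+00  2.100e-03]]
[ 0.00066106  0.01365051 -0.00042455]
```

>>> {"op": "play_rows", "data": {"series": [[0.0005,0.003,-0.0003,0],[0,0.003,0,0],[0,0.002,0,0],[0,0.002,0,0],[0,0,0,0]]}}

```text
time: 20.53
tcp_pos: [0.4844, 0.2693, 0.1335]
eef_rot: [0.453, -0.453, 0.543, -0.543]
force: [0.0, -0.3, -1.0]
finger_gap: 0.159
```

>>> {"op": "play_rows", "data": {"series": [[0,0.0015,0,0],[0,0.0015,0,0],[0,0,0,0]]}}

```text
time: 20.78
tcp_pos: [0.4845, 0.2694, 0.1308]
eef_rot: [0.453, -0.453, 0.543, -0.543]
force: [-0.6, 1.3, -0.3]
finger_gap: 0.16
```

>>> {"op": "play_rows", "data": {"series": [[0,0.0015,0,0],[0,0.0015,0,0],[0,0,0,0]]}}

```text
time: 21.03
tcp_pos: [0.4845, 0.2694, 0.1278]
eef_rot: [0.453, -0.453, 0.543, -0.543]
force: [0.6, -0.1, -0.6]
finger_gap: 0.159
```

>>> {"op": "play_rows", "data": {"series": [[-0.0003,0.002,0.0009,0],[0,0.004,0,0],[0,0.004,0,0],[0,0.004,0,0],[0,0,0,0]]}}

```text
time: 21.45
tcp_pos: [0.4848, 0.2693, 0.1128]
eef_rot: [0.452, -0.454, 0.543, -0.543]
force: [-0.5, -0.3, -0.6]
finger_gap: 0.155
```

>>> {"op": "play_rows", "data": {"series": [[0,0.004,0,0],[0,0.004,0,0],[0,0.004,0,0],[0,0.004,0,0],[0,0,0,0]]}}

```text
time: 21.87
tcp_pos: [0.4849, 0.2693, 0.0969]
eef_rot: [0.452, -0.454, 0.543, -0.543]
force: [-0.6, -0.4, -1.1]
finger_gap: 0.157
```

>>> {"op": "play_rows", "data": {"series": [[0,0.004,0,0],[0,0.004,0,0],[0,0.003,0,0],[0,0,0,0]]}}

```text
time: 22.2
tcp_pos: [0.485, 0.2694, 0.0862]
eef_rot: [0.453, -0.454, 0.543, -0.543]
force: [-0.2, 0.1, 0.2]
finger_gap: 0.155
```

>>> {"op": "play_rows", "data": {"series": [[0,0.003,0,0],[0,0.003,0,0],[0,0.003,0,0],[0,0,0,0]]}}

```text
time: 22.53
tcp_pos: [0.4851, 0.2694, 0.0774]
eef_rot: [0.453, -0.453, 0.543, -0.543]
force: [-0.0, 0.7, -0.1]
finger_gap: 0.16
```

>>> {"op": "play_rows", "data": {"series": [[0,0.001,0,0],[0,0.001,0,0],[0,0,0,0]]}}

```text
time: 22.78
tcp_pos: [0.4856, 0.2696, 0.076]
eef_rot: [0.453, -0.453, 0.543, -0.543]
force: [0.8, -0.7, -0.5]
finger_gap: 0.155
```

>>> {"op": "play_rows", "data": {"series": [[0,0.0005,0,0],[0,0.0005,0,0],[0,0,0,0]]}}

```text
time: 23.03
tcp_pos: [0.4856, 0.2696, 0.0751]
eef_rot: [-0.453, 0.453, -0.543, 0.543]
force: [0.2, 0.3, -0.5]
finger_gap: 0.157
```

>>> {"op": "play_rows", "data": {"series": [[0,0.0005,0,0],[0,0.0003,0,0],[0,0,0,0]]}}

```text
time: 23.28
tcp_pos: [0.4857, 0.2696, 0.0745]
eef_rot: [-0.453, 0.453, -0.543, 0.543]
force: [-0.3, 1.0, 0.2]
finger_gap: 0.156
```

>>> {"op": "play_rows", "data": {"series": [[0,0.0005,0,0],[0,0,0,0]]}}

```text
time: 23.45
tcp_pos: [0.4857, 0.2696, 0.0744]
eef_rot: [-0.453, 0.453, -0.543, 0.543]
force: [-1.9, -0.4, 5.7]
finger_gap: 0.16
```

Home contact came at the original grip height, at about 6 N. I release and back off.

>>> {"op": "play_rows", "data": {"series": [[0,0,0,0],[0,0,0,0],[0,0,0,0],[0,0,0,0],[0,0,0,0]], "grip": 0.6}}

```text
time: 23.87
tcp_pos: [0.4855, 0.2695, 0.0736]
eef_rot: [0.453, -0.453, 0.543, -0.543]
force: [0.4, 0.0, -0.5]
finger_gap: 0.452
```

>>> {"op": "play_rows", "data": {"series": [[0,-0.01,0,0],[0,-0.02,0,0],[0,-0.03,0,0],[0,-0.03,0,0],[0,-0.03,0,0]]}}

```text
time: 24.28
tcp_pos: [0.4853, 0.2695, 0.1957]
eef_rot: [0.453, -0.453, 0.543, -0.543]
force: [0.9, -0.0, 0.4]
finger_gap: 0.593
```

>>> {"op": "play_rows", "data": {"series": [[0.03,-0.02,0,0],[0.036,0,-0.01,0],[0.036,0,-0.01,0],[0.036,0,-0.01,0],[0,0,0,0]]}}

```text
time: 24.7
tcp_pos: [0.429, 0.1351, 0.2141]
eef_rot: [-0.451, 0.453, -0.543, 0.544]
force: [0.4, 0.7, -0.7]
finger_gap: 0.603
```

```bash
cat > m4.py <<'E'
from h import *
show()
for n in("scene","top"):
    f=eyes.grab_frame(n); cv2.imwrite(f"pics/end_{n}.png",f["image"])
    roi={"scene":(245,245,295,305),"top":(258,258,298,298)}[n]
    I=f["image"][roi[1]:roi[3],roi[0]:roi[2]].astype(float); O=cv2.imread(f'pics/{n}0.png')[roi[1]:roi[3],roi[0]:roi[2]].astype(float)
    for J in(O,I):
        w=np.clip((J[...,2]-J[...,0])/60-.3,0,1); v,u=np.mgrid[roi[1]:roi[3],roi[0]:roi[2]]; print(n,(u*w).sum()/w.sum(),(v*w).sum()/w.sum(),w.sum(), v[w>.5].min(),v[w>.5].max())
a=cv2.imread('pics/end_scene.png')
cv2.imwrite('pics/ec.png',cv2.resize(a[170:350,130:400],(800,533),interpolation=cv2.INTER_CUBIC))
E
python3 m4.py
```

```text
t 24.7 tcp [0.429  0.1351 0.2141] F [ 0.41  0.73 -0.73] M [ 0.03 -0.07 -0.03] gap 0.603 q [ 0.13 -0.2   1.97 -0.    1.38  0.31]
[[-1.815e-01 -1.100e-03  9.834e-01]
 [-9.834e-01 -2.500e-03 -1.815e-01]
 [ 2.600e-03 -1.000e+00 -6.000e-04]]
scene 266.1180545737311 259.9188463169801 117.88333333333333 252 269
scene 266.03612141189393 259.9960170306276 121.35 252 269
top 275.58450274557663 274.705918242831 27.316666666666666 272 277
top 275.49906658369633 274.6677037958929 26.783333333333335 272 277
```

View pics/ec.png

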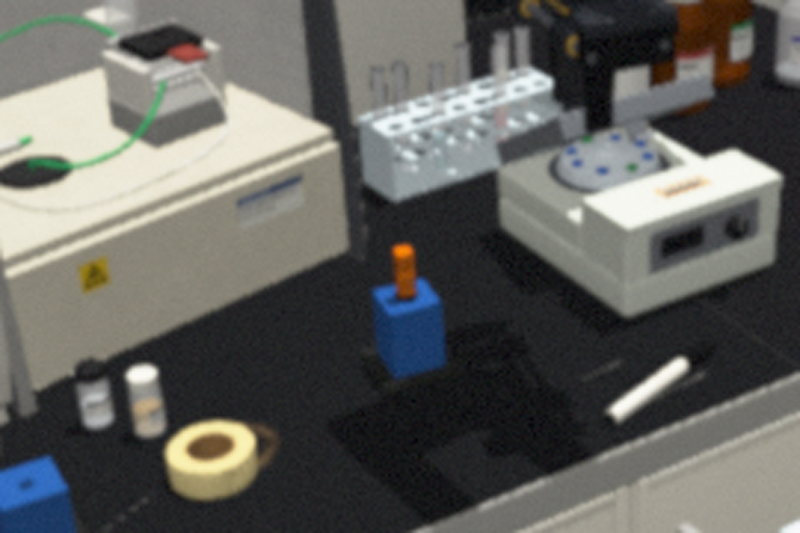

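View pics/end_top.png

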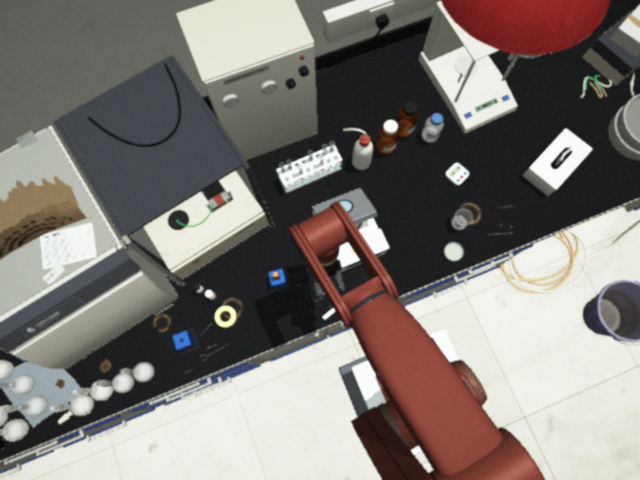

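The rod is back in the near stand: the handle is at scene (266,260) and top (275.5,274.7), within 0.1 px of the start. The lid is up, the bystanders haven't moved and the gripper is clear. I'll let the arm settle and then hand in.

>>> {"op": "play_rows", "data": {"series": [[0,0,0,0],[0,0,0,0],[0,0,0,0],[0,0,0,0]]}}

```text
time: 25.13
tcp_pos: [0.4316, 0.1399, 0.2138]
eef_rot: [0.453, -0.454, 0.543, -0.542]
force: [-0.1, -0.2, -0.3]
finger_gap: 0.602
```

```bash
python3 - <<'E'
from h import *
show(); print(hand_in())
E
```

```text
t 25.13 tcp [0.4316 0.1399 0.2138] F [-0.07 -0.16 -0.32] M [-0.02 -0.06 -0.04] gap 0.602 q [ 0.14 -0.2   1.96  0.    1.37  0.32]
[[-1.776e-01 -4.000e-04  9.841e-01]
 [-9.841e-01  0.000e+00 -1.776e-01]
 [ 0.000e+00 -1.000e+00 -4.000e-04]]
the job is handed in; nothing more can be done
None
```

The lid is open and the rod is back in its stand; I handed the job in at 25.1 s, within the 69 s limit. I took the rod from the nearer stand, found the tab about 25 mm below the deck, and pressed it about 5 mm at roughly 7 N until the lid sprang up. I then lifted the rod clear of the lid and lowered it back home.

**Last checks:**
- **Rod:** the handle is within 0.1 px of where it started in both cameras. It met the stand with about 6 N at the same height it was gripped at.
- **Lid:** it stands up in both final pictures.
- **Bystanders:** the vials, tape roll, petri dish and beaker look unmoved by eye; I did not measure them.
- **Arm:** the gripper is clear, with no force on it.

**What disagreed:**
- **Cameras:** they differed by 6–7 mm in x, so I found the stand's hole by touch.
- **Slot search:** my position estimate put the rod about 3–4 mm in front of the slot, so it first landed on the deck. The highest force I read there was about 15 N, against the 25 N limit, before I slid it into the slot. Forces were only read at the end of each move, so a brief higher peak would not have shown.

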